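# Post the spent battery pack through the sprung flap of the used-battery box

## Robot

A 6-joint arm with a two-finger parallel gripper is mounted at the origin on the work surface. World frame = base frame: x ahead of the robot, y to its left, z up, the work surface at z = 0. Lengths are in mm, angles in rad, forces in N, time in s.
With the tool pointing down it reaches from about 350 to 975 mm from the base axis. Payload 7.1 kg.
Tool frame: the origin (TCP) lies between the finger pads; the fingertips stand 11 mm ahead of it and the grasp point (between the pads) lies 8 mm behind it; z points along the fingers, y is the line along which they close (so a half turn about z gives the same grasp; the last joint's range is limited). The gripper opens to 88 mm and grips with 3 to 60 N. Pads are 20 mm wide; open, the fingers measure 115 mm over their backs; the gripper's body (75 mm by 178 mm) begins 61 mm behind the grasp point.
Start: joints at [1.104, 0.423, 1.63, -0, 1.089, -0.019], TCP at [270.582, 563.374, 233.675] pointing down, gripper open.
Joint ranges: [-3, 3], [-0.9, 2.11], [0.09, 2.58], [-1.31, 4.45], [0.11, 2.69], [-2.54, 2.54]. Speed limits (rad/s): [2.39, 2.39, 3.01, 3.14, 3.14, 3.14].

## Interface

Orientations are given as a rotation vector (axis times angle).
In Python, from cell import * gives the robot as it stands. The module is installed in compiled form; this text tells all that it offers.
- The arm moves only by the tool step_arm, never from a script. Its argument "plan" is text: rows parted by semicolons, each of 7 numbers parted by spaces: the shift along the tool's x, y, z in mm, then the turn, a rotation vector about the tool's x, y, z in degrees, then the opening in per cent of the stroke, from 0 (shut) to 100 (fully open). In form: tx ty tz rx ry rz fingers; .... A call has 1 to 20 rows; each row shifts and turns the commanded pose from where the row before left it, along the tool's axes as they then stand; what a row does not reach is not made up. A row lasts 1/8 s, in which the tool goes at most 62.5 mm and 10.7 degrees, less where a joint would pass 70% of its speed; a pose out of reach is approached as far as the arm can. A call with a gripper value outside its range is refused whole. The fingers move at their own pace and stop on an object; "grip_force" is the grip in N (left out, the last holds). Time passes only in rows, so rows that do not move let the fingers close. It gives the time, the measured TCP pose, the force, the opening and the grip force at its end, in the units of the state.
- state(): the state, without advancing time (a new reading comes with each control period).
- camera(name): name is "side" or "top" or "wrist"; returns a dict with "pixels" (480x640x3 uint8, blue, green, red), "depth" (480x640 float32, mm along the optical axis (not along the pixel's ray), 0 where there is no reading), "fov_y" (degrees; the focal length in pixels is half the picture's height over the tangent of half this angle, whatever the lens; pixels are square), "cx", "cy" (the principal point, pixels), "R" (3x3) and "t" (3): a world point X has camera coordinates R X + t. Camera axes: x right, y down, z forward; pixel columns grow to the right and rows downward; lengths in mm; the calibration is good to about 2 mm. A picture is of the moment at which its call begins.
- hand_in(): hands the job in; it is judged then, once.
The state is a dict: "time": time; "joints": joint angles; "qd": joint speeds; "joint_efforts": joint torques, N m; "ee_pos": TCP position; "ee_rot": TCP orientation; "wrist_force": force on the tool from outside, world axes, zero at the start; "moment": the same for the moment, N m; "grip_width": opening from 0.0 (shut) to 1.0 (fully open); "finger_force": force on a finger pad.
Only numpy, scipy, OpenCV 4.12 (cv2) and the standard library are available. Lean on these libraries where they do the work, as an engineer would, in place of code of your own. Each camera call takes 0.05 s, during which the arm holds its last target. There are 200 camera calls.

## Task

Take the battery pack marked with red tape out of the charger and put it in the red steel used-battery box: push it steadily down through the sprung flap in the lid, without dropping or throwing it in, until it is right inside and the flap has snapped shut behind it. Leave the two good packs in the charger and everything else on the bench where it is.

Things in the scene. Friction and masses are not known exactly. Their poses are not given: they have to be found in the camera images.
- spent_pack_center (a point): Centre (half-way up) of the spent pack: a grey hard-case battery pack standing upright in one of the charger's three bays, red tape over its top and down both broad faces. 22 mm thick (its x), 58 mm wide (its y), 84 mm tall (its z, up), about 180 g. Its bottom is 13 mm above the bench. The broad faces are free in front and behind; the next pack is 16 mm away along y.
- good_pack_a_center (a point): Centre of a good pack of the same size and make, without tape, standing in another bay of the charger (z up).
- good_pack_b_center (a point): Centre of the other good pack without tape, in the remaining bay (z up).
- charger: Black desktop charger, fixed: 74 (x) by 236 (y) by 35 mm high, three bays in a row along y, 74 mm apart; which pack is in which bay varies. The lowest 22 mm of a pack stand in the bay with 2.5 mm play all round, 62 mm stick out; it lifts straight out. A sloping panel with three green lamps projects 25 mm from the -x side. Origin: centre of its underside.
- box: Red steel used-battery box, fixed, locked: 200 (x) by 230 (y) by 170 mm high. In the middle of its flat lid is a steel letter plate, frame 16 mm broad, its top 173 mm above the bench; the yellow cell symbol on the lid lies towards -x; yellow diamonds front and back. Origin: centre of its underside, z up; inner floor 6 mm up. The flap is the only way in.
- slot (a point): Centre of the lid opening, at the lid's top (170 mm above the bench); axes as the box's. Clear opening 48 mm along x, 84 mm along y. A steel throat 50 mm deep hangs below its +x edge and both y edges. A pack goes in upright, thickness along x, width along y, close to the +x edge. Beside the pack's broad faces there is no room for two fingers; closed fingers alone fit.
- flap (a joint): Flap angle, rad: 0 shut, to 1.5 swung down into the box; about 1.0 with a pack in it. Spring: 0.12 N m when shut, plus 0.06 N m per rad; it begins to open under about 3 N at the free edge. It pinches a half-entered pack against the throat's +x wall and usually holds it when let go; pushing the pack's top on takes under 15 N.
- flap_hinge (a point): Middle of the flap's hinge, along the -x edge of the opening, 1 mm below the lid's top. The flat steel flap reaches 46 mm from it towards +x and swings down. A pack drops free, some 40 to 50 mm to the floor, when its top has been pushed about 35 to 45 mm below the lid; only then can the flap shut. Fingers may enter the opening to do so.
- paper_cup: White paper cup standing on the bench, 80 mm across, 95 mm high. Origin: centre of its underside.
- solder_reel: Reel of solder standing on end, 60 mm across, 54 mm high. Origin: centre of its underside.
- tape_roll: Roll of red tape lying flat, 60 mm across, 24 mm high. Origin: centre of its underside.
- screwdriver: Screwdriver lying on the bench, along its x axis.
- circuit_board: Green circuit board lying flat, 100 by 75 mm, parts up to 18 mm high. Origin: centre of its underside.
Things that resemble listed ones, but are neither listed nor needed, are in the scene too. Leave any yellow look-alike of the part that bears spent_pack_center alone.

How it is judged (in metres and radians):
On the way, in this order (a step that is already met when the one before it is completed fails the run):
1. the taped pack is lifted clear of its bay (height (world z) of spent_pack_center above 0.1 m), for 0.1 s.
2. the pack is pushed steadily (under 0.4 m/s) through the flap: the flap is open with the pack half-way in the opening (value of joint flap above 0.5 rad and horizontal distance between spent_pack_center and slot below 0.03 m and z of spent_pack_center in the frame of slot between -0.075 and 0.03 m and linear speed of spent_pack below 0.4 m/s), for 0.1 s.
At the end, for the whole second after the job is handed in: The taped pack is at rest inside the box (its centre less than 90 mm above the bench and within the walls), the flap is shut to within 0.08 rad, and both good packs are in their bays within 15 mm of where they were (z of spent_pack_center in the frame of box between 0 and 0.09 m and x of spent_pack_center in the frame of box between -0.096 and 0.096 m and y of spent_pack_center in the frame of box between -0.111 and 0.111 m and linear speed of spent_pack below 0.03 m/s and value of joint flap below 0.08 rad and distance of each of good_pack_a_center, good_pack_b_center from where it was at the start of the episode below 0.015 m); the robot touches nothing.
It fails at once if a good pack pulled out of place (moved 25 mm or more) (distance of any of good_pack_a_center, good_pack_b_center from where it was at the start of the episode above 0.025 m).
It fails at once if another thing on the bench pushed away (moved 30 mm or more) (distance of any of paper_cup, solder_reel, tape_roll, screwdriver, circuit_board from where it was at the start of the episode above 0.03 m).
It also fails if it takes over 53 s, if anything falls off the work surface, if the arm or the gripper's body presses on something with over 40 N, if the wrist force passes 120 N, or if a joint passes its speed limit or range.

## Working session

There is one attempt and no reset: what is moved stays moved. The work goes in short steps, Python scripts to look and compute and a tool call to move; the robot and the scene stay as the last step left them, time stands still between calls to the robot, and variables do not carry over. Pictures are saved under pics/ and viewed, at most 10 in all, crops included, and the job is handed in when it is done.

Besides the shell and the picture viewer there is one more tool, called after "Request:" in YAML: its name, and indented under it one key for each argument. step_arm: Moves the arm, as the interface text tells. Its arguments: {"type":"object","properties":{"plan":{"type":"string"},"grip_force":{"type":"number"}},"required":["plan"]}

```bash
mkdir -p pics; cat > h.py <<'E'
from cell import *
import numpy as np, cv2
def P(c,u,v,d=None):
    f=240/np.tan(np.radians(c["fov_y"]/2))
    if d is None:
        w=c["depth"][int(v)-1:int(v)+2,int(u)-1:int(u)+2]; w=w[w>0]; d=np.median(w)
    p=np.array([(u-c["cx"])/f*d,(v-c["cy"])/f*d,d])
    return np.array(c["R"]).T@(p-np.array(c["t"]))
E
python3 - <<'E'
from h import *
import pickle
for n in("top","side"):
    c=camera(n); pickle.dump(c,open(n+".pkl","wb")); cv2.imwrite(f"pics/{n}1.png",c["pixels"]); print(n,c["fov_y"],c["R"],c["t"])
print(state())
E
```

```text
top 46.33081164664346 [[ 0.05532039 -0.99845647  0.00493229]
 [-0.9764546  -0.05513162 -0.20855913]
 [ 0.20850913  0.00672142 -0.97799732]] [ -13.0386652   515.82108495 1503.85110293]
side 42.58983722333196 [[ 0.99521318 -0.09762975 -0.00437744]
 [-0.0565336  -0.53859634 -0.84066518]
 [ 0.07971626  0.83688853 -0.54153753]] [-503.13169581  124.72414562 1712.07539545]
{'time': 0.1, 'joints': array([ 1.10399021e+00,  4.23757140e-01,  1.63060517e+00,  1.73609038e-05,
        1.08859215e+00, -1.90105899e-02]), 'qd': array([-0.00042611, -0.00204966, -0.00136139,  0.00105295,  0.00084898,
        0.0004456 ]), 'joint_efforts': array([ 4.23454130e-04, -5.45619464e+01, -2.74320227e+01,  6.45374134e-02,
        1.88468175e-02, -4.02988883e-05]), 'ee_pos': array([270.37325291, 562.95592108, 232.98726531]), 'ee_rot': array([-6.97469547e-01, -3.06283931e+00,  2.07029256e-03]), 'wrist_force': array([-0.44192259, -0.67901536, -0.32521872]), 'moment': array([-0.0551993 ,  0.03052563,  0.02096552]), 'finger_force': 0.0, 'grip_width': 1.0009601891820283}
```

View pics/top1.png

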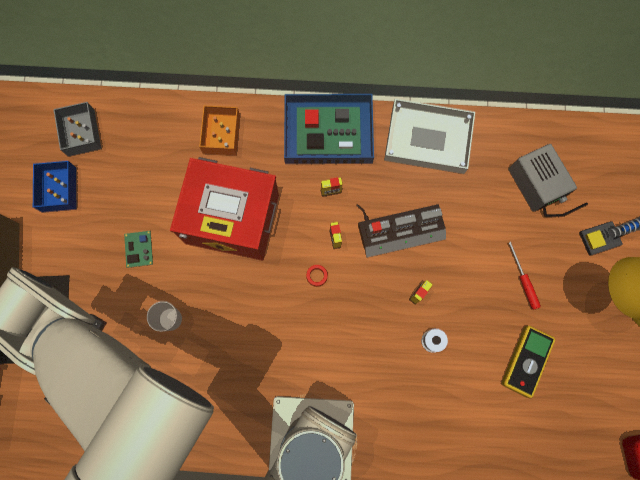

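View pics/side1.png

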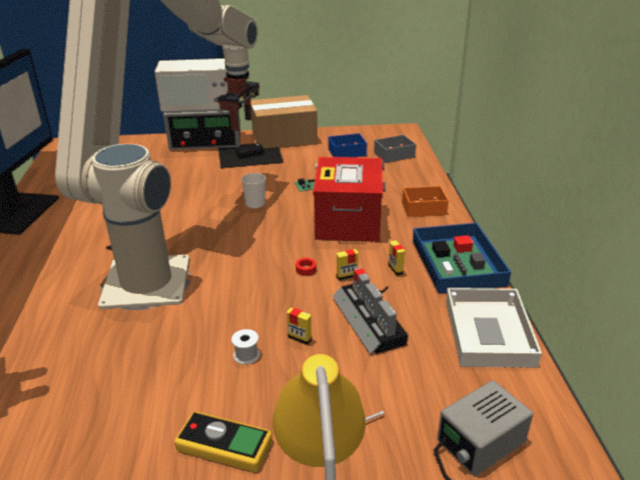

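Top view: the taped pack is at (377,227) in the grey/black charger. Things it could be confused with are the yellow/red look-alikes at (332,186), (336,235) and (422,292), and the untaped good packs at (405,222) and (432,217). By the description I choose (377,227). The box slot is at about (223,202). Next I check the choice in close crops.

```bash
python3 - <<'E'
import pickle,cv2,numpy as np
t=pickle.load(open("top.pkl","rb"))["pixels"]
a=cv2.resize(t[190:265,350:450],None,fx=8,fy=8,interpolation=cv2.INTER_CUBIC)[:600]
b=cv2.resize(t[150:264,164:284],None,fx=5,fy=5,interpolation=cv2.INTER_CUBIC)
cv2.imwrite("pics/ca.png",a);cv2.imwrite("pics/cb.png",b)
E
```

```text
(no output)
```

View pics/ca.png

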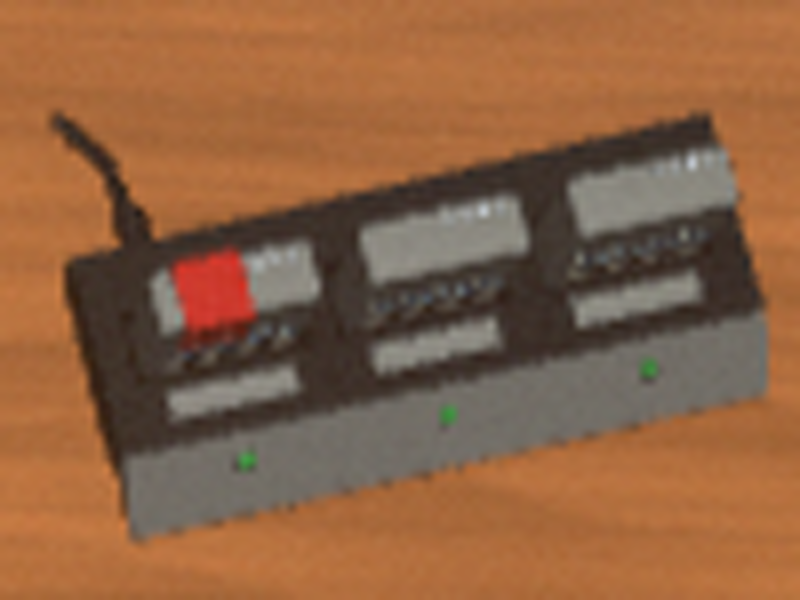

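View pics/cb.png

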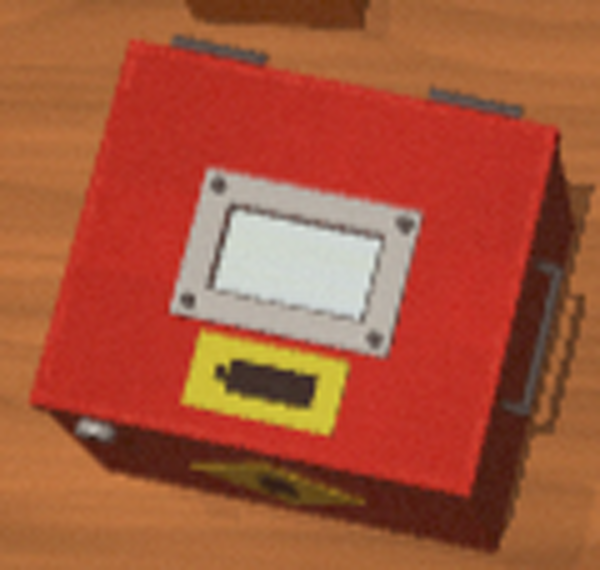

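The crops confirm it: the taped grey pack is the left (+y) bay, with its top centred at crop (236,287), and the two untaped packs are at (445,240) and (653,193). The letter plate's corners are (207,168), (422,212), (388,356) and (170,313), and the yellow symbol is on the robot side, so box −x points towards the robot.

```bash
cat >> h.py <<'E'
def plane(c,u,v,z):
    a=P(c,u,v,500.);b=P(c,u,v,2000.); return a+(b-a)*(z-a[2])/(b[2]-a[2])
E
python3 - <<'E'
from h import *
import pickle
c=pickle.load(open("top.pkl","rb"))
def go(q,s,ox,oy,z,n):
    w=np.array([plane(c,(u+.5)/s-.5+ox,(v+.5)/s-.5+oy,z) for u,v in q])
    # order far-left, far-right, near-right, near-left ; +y left, +x far
    y=(w[0]-w[1]+w[3]-w[2])/2; x=(w[0]-w[3]+w[1]-w[2])/2
    m=w.mean(0); uv=np.mean(q,0)
    d=P(c,(uv[0]+.5)/s-.5+ox,(uv[1]+.5)/s-.5+oy)
    print(n,m.round(1),"len x,y",np.linalg.norm(x).round(1),np.linalg.norm(y).round(1),"yaw from y,x",np.degrees(np.arctan2(-y[0],y[1])).round(1),np.degrees(np.arctan2(x[1],x[0])).round(1),"depth pt",d.round(1))
go([(150,275),(312,240),(320,292),(165,335)],8,350,190,97,"spent")
go([(360,233),(520,196),(530,248),(370,285)],8,350,190,97,"mid")
go([(567,182),(727,148),(738,203),(580,238)],8,350,190,97,"right")
go([(207,168),(422,212),(388,356),(170,313)],5,164,150,173,"plate")
go([(130,42),(557,128),(470,495),(32,403)],5,164,150,170,"lid")
go([(232,206),(383,236),(363,322),(212,291)],5,164,150,170,"open")
from scipy.spatial.transform import Rotation as R
print(R.from_rotvec(state()["ee_rot"]).as_matrix().round(3))
E
```

```text
spent [ 580.3 -151.4   97. ] len x,y 20.0 56.1 yaw from y,x 17.4 13.2 depth pt [ 580.  -151.2   98.4]
mid [ 600.2 -221.9   97. ] len x,y 18.6 56.7 yaw from y,x 16.6 11.9 depth pt [ 600.4 -222.    96.3]
right [ 621.2 -292.7   97. ] len x,y 20.0 56.4 yaw from y,x 15.8 12.6 depth pt [ 621.3 -292.8   96.3]
plate [599.9 265.4 173. ] len x,y 80.0 115.9 yaw from y,x -8.5 -8.2 depth pt [601.  266.2 168.3]
lid [599.4 265.5 170. ] len x,y 202.1 232.3 yaw from y,x -8.8 -8.7 depth pt [598.5 265.7 168. ]
open [599.8 265.4 170. ] len x,y 47.3 81.0 yaw from y,x -8.5 -7.6 depth pt [600.2 265.7 168.4]
[[-0.901  0.433 -0.001]
 [ 0.433  0.901 -0.001]
 [ 0.    -0.001 -1.   ]]
```

Request:
step_arm:
  plan: "-36.8 -31.8 0 0 0 0 100;-36.8 -31.8 0 0 0 0 100;-36.8 -31.8 0 0 0 0 100;-36.8 -31.8 0 0 0 0 100;-36.8 -31.8 0 0 0 0 100;-36.8 -31.8 0 0 0 0 100;-36.8 -31.8 0 0 0 0 100;-36.8 -31.8 0 0 0 0 100;-36.8 -31.8 0 0 0 0 100;-36.8 -31.8 0 0 0 0 100;-36.8 -31.8 0 0 0 0 100;-36.8 -31.8 0 0 0 0 100;-36.8 -31.8 0 0 0 0 100;-36.8 -31.8 0 0 0 0 100;-36.8 -31.8 0 0 0 0 100;-36.8 -31.8 0 0 0 0 100;0 0 0 0 0 0 100"
  grip_force: 20

```text
time: 2.22
ee_pos: [581.8, -152.9, 233.2]
ee_rot: [0.703, 3.062, -0.001]
wrist_force: [-0.4, 0.3, -1.1]
grip_width: 1.0
finger_force: 0.0
```

Request:
step_arm:
  plan: "0 0 0 0 0 9.64 100;0 0 0 0 0 9.64 100;0 0 0 0 0 9.64 100;0 0 0 0 0 9.64 100;0 0 0 0 0 9.64 100;0 0 0 0 0 0 100;0 0 0 0 0 0 100"

```text
time: 3.1
ee_pos: [580.7, -149.6, 233.6]
ee_rot: [-1.882, -2.514, 0.0]
wrist_force: [0.4, 0.2, -0.5]
grip_width: 1.002
finger_force: 0.0
```

```bash
cat >> h.py <<'E'
from scipy.spatial.transform import Rotation as Ro
def to(x,y,z,yaw):
    s=state(); M=Ro.from_rotvec(s["ee_rot"]).as_matrix()
    d=M.T@(np.array([x,y,z])-s["ee_pos"])
    a=np.radians(yaw); T=np.array([[np.sin(a),np.cos(a),0],[-np.cos(a),np.sin(a),0],[0,0,-1]])
    # T columns: x_t=(sin,-cos,0), y_t=(cos,sin,0), z=-z
    print("t",s["time"],"pos",s["ee_pos"].round(1),"F",s["wrist_force"].round(1),"w",s["grip_width"],s["finger_force"],"shift",d.round(1),"turn",np.degrees(Ro.from_matrix(M.T@T).as_rotvec()).round(2),"q",s["joints"].round(2))
E
python3 - <<'E'
from h import *
to(580.3,-151.4,78,16.1)
c=camera("wrist");cv2.imwrite("pics/w1.png",c["pixels"])
E
```

```text
Traceback (most recent call last):
  File "h.py", line 17, in to
    print("t",s["time"],"pos",s["ee_pos"].round(1),"F",s["wrist_force"].round(1),"w",s["grip_width"],s["finger_force"],"shift",d.round(1),"turn",np.degrees(Ro.from_matrix(M.T@T).as_rotvec()).round(2),"q",s["joints"].round(2))
                                                                                                                                                            ~~~~~~~~~~~~~~^^^^^^^
  File "scipy/spatial/transform/_rotation.pyx", line 1143, in scipy.spatial.transform._rotation.Rotation.from_matrix
ValueError: Non-positive determinant (left-handed or null coordinate frame) in rotation matrix 0: [[-9.99989751e-01 -4.51489639e-03 -3.37518223e-04]
 [-4.51503994e-03  9.99989717e-01  4.25766663e-04]
 [-3.35592459e-04 -4.27286207e-04  9.99999852e-01]].
```

```bash
sed -i 's/T=np.array(\[\[np.sin(a),np.cos(a),0\],\[-np.cos(a),/T=np.array([[-np.sin(a),np.cos(a),0],[np.cos(a),/; s/# T columns.*//' h.py
python3 - <<'E'
from h import *
to(580.3,-151.4,78,16.1)
c=camera("wrist");cv2.imwrite("pics/w1.png",c["pixels"]);import pickle;pickle.dump(c,open("w1.pkl","wb"))
f=240/np.tan(np.radians(c["fov_y"]/2))
for p in [(580.3,-151.4,97)]:
    q=np.array(c["R"])@p+np.array(c["t"]);print("expected px",q[:2]/q[2]*f+[c["cx"],c["cy"]])
E
```

```text
t 3.1 pos [ 580.7 -149.6  233.6] F [ 0.4  0.2 -0.5] w 1.0017340212210268 0.0 shift [ -1.7  -0.8 155.6] turn [-0.02 -0.02  0.26] q [-0.27  0.39  1.69  0.    1.07 -0.56]
expected px [322.6344306  234.20310463]
```

View pics/w1.png

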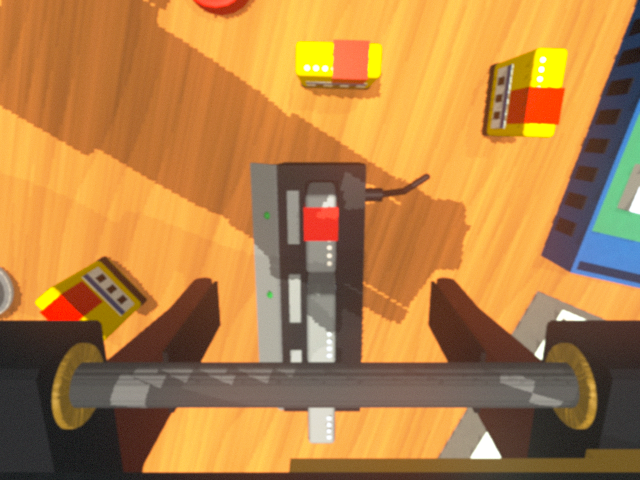

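The wrist view shows the taped pack at (322,228), against (323,234) expected from the top-camera measurement. It is square to the fingers, so I descend and grip.

Request:
step_arm:
  plan: "-1 -1 25 0 0 0.3 100;0 0 25 0 0 0 100;0 0 25 0 0 0 100;0 0 25 0 0 0 100;0 0 25 0 0 0 100;0 0 20 0 0 0 100;0 0 10.5 0 0 0 100;0 0 0 0 0 0 100;0 0 0 0 0 0 60;0 0 0 0 0 0 40;0 0 0 0 0 0 30;0 0 0 0 0 0 15;0 0 0 0 0 0 15;0 0 0 0 0 0 15;0 0 0 0 0 0 15;0 0 0 0 0 0 15"
  grip_force: 20

```text
time: 5.15
ee_pos: [580.3, -151.4, 78.1]
ee_rot: [-1.894, -2.506, 0.0]
wrist_force: [-0.5, 0.3, 0.7]
grip_width: 0.254
finger_force: 20.0
```

Request:
step_arm:
  plan: "0 0 -8 0 0 0 15;0 0 -12 0 0 0 15;0 0 -20 0 0 0 15;0 0 -30 0 0 0 15;0 0 -30 0 0 0 15;0 0 -30 0 0 0 15;0 0 -30 0 0 0 15;0 0 -25 0 0 0 15;0 0 -15 0 0 0 15;0 0 0 0 0 0 15;0 0 0 0 0 0 15"

```text
time: 6.52
ee_pos: [579.7, -151.3, 277.3]
ee_rot: [-1.893, -2.505, 0.001]
wrist_force: [-0.3, 0.0, -1.7]
grip_width: 0.25
finger_force: 20.0
```

```bash
python3 - <<'E'
from h import *
to(609.7,263.9,278,-8.6)
E
```

```text
t 6.525 pos [ 579.7 -151.3  277.3] F [-0.3  0.  -1.7] w 0.2502353508133073 19.997634887695312 shift [391.2 142.1  -0.5] turn [-0.08 -0.03 24.44] q [-0.28  0.34  1.65  0.    1.16 -0.55]
```

Request:
step_arm:
  plan: "10 4 0 0 0 0 15;20 7.1 0 0 0 0 15;33 12 0 0 0 0 15;33 12 0 0 0 0 15;33 12 0 0 0 0 15;33 12 0 0 0 0 15;33 12 0 0 0 0 15;33 12 0 0 0 0 15;33 12 0 0 0 0 15;33 12 0 0 0 0 15;33 12 0 0 0 0 15;33 12 0 0 0 0 15;20 7 0 0 0 0 15;11.2 4 0 0 0 0 15;0 0 0 0 0 8.1 15;0 0 0 0 0 8.1 15;0 0 0 0 0 8.2 15;0 0 0 0 0 0 15;0 0 0 0 0 0 15;0 0 0 0 0 0 15"

```text
time: 9.02
ee_pos: [610.2, 263.5, 278.2]
ee_rot: [2.38, 2.051, -0.0]
wrist_force: [0.8, 0.6, -0.7]
grip_width: 0.251
finger_force: 20.0
```

```bash
python3 - <<'E'
from h import *
to(609.7,263.9,278,-8.6)
c=camera("top");cv2.imwrite("pics/t2.png",cv2.resize(c["pixels"][130:280,140:300],None,fx=4,fy=4,interpolation=cv2.INTER_CUBIC))
c=camera("wrist");cv2.imwrite("pics/w2.png",c["pixels"])
E
```

```text
t 9.025 pos [610.2 263.5 278.2] F [ 0.8  0.6 -0.7] w 0.2511507238110675 19.99760001897812 shift [ 0.3 -0.6  0.2] turn [-0.    0.    0.12] q [ 0.39  0.44  1.5  -0.    1.21  0.54]
```

View pics/w2.png

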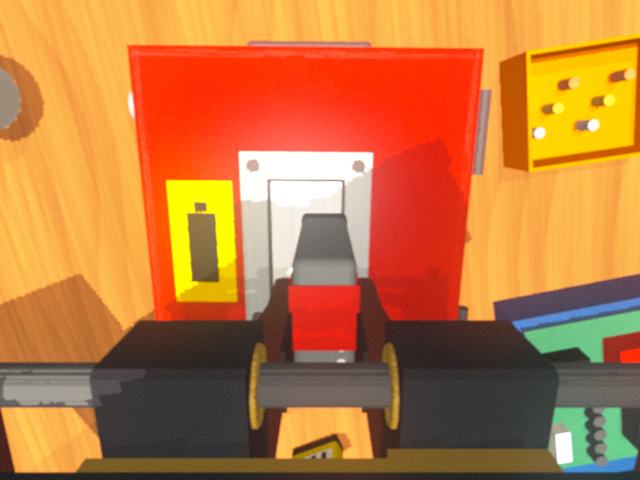

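The wrist view shows the pack upright over the opening. The plate's outer corners are (240,152) and (373,152), and the opening's far corners are (268,180) and (345,180). I check these against the slot estimate.

```bash
python3 - <<'E'
from h import *
c=camera("wrist")
a=np.radians(-8.6);X=np.array([np.cos(a),np.sin(a)]);Y=np.array([-np.sin(a),np.cos(a)])
for u,v,z in[(240,152,173),(373,152,173),(268,180,172),(345,180,172)]:
    p=plane(c,u,v,z)[:2]-[599.9,265.4]; print((p@X).round(1),(p@Y).round(1))
E
```

```text
-40.2 56.9
39.9 57.0
-24.0 40.0
23.3 40.1
```

Request:
step_arm:
  plan: "0 -0.6 15 0 0 0 15;0 0 15 0 0 0 15;0 0 6 0 0 0 15;0 0 5 0 0 0 15;0 0 5 0 0 0 15;0 0 5 0 0 0 15;0 0 5 0 0 0 15;0 0 5 0 0 0 15;0 0 5 0 0 0 15;0 0 5 0 0 0 15;0 0 5 0 0 0 15;0 0 5 0 0 0 15;0 0 5 0 0 0 15;0 0 3 0 0 0 15;0 0 0 0 0 0 15;0 0 0 0 0 0 15"
  grip_force: 40

```text
time: 11.18
ee_pos: [610.2, 263.5, 188.8]
ee_rot: [2.38, 2.049, 0.001]
wrist_force: [6.0, -1.7, -3.2]
grip_width: 0.251
finger_force: 40.0
```

```bash
python3 - <<'E'
from h import *
to(609.7,263.9,189,-8.6)
c=camera("side");cv2.imwrite("pics/s2.png",cv2.resize(c["pixels"][90:240,270:430],None,fx=4,fy=4,interpolation=cv2.INTER_CUBIC))
E
```

```text
t 11.175 pos [610.2 263.5 188.8] F [ 6.  -1.7 -3.2] w 0.2511943991733754 40.00200927257538 shift [ 0.3 -0.5 -0.2] turn [0.06 0.01 0.05] q [ 0.39  0.53  1.57 -0.    1.04  0.54]
```

View pics/s2.png

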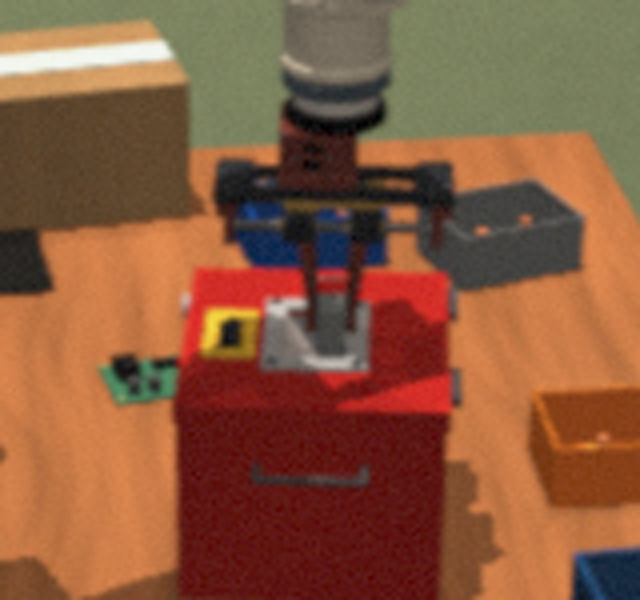

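The side view shows the flap down, with the pack half in at about crop (335,325) and the flap's edge to its left. I seat the pack against the +x wall, let go, rise and shut the fingers.

Request:
step_arm:
  plan: "0 1 0 0 0 0 15;0 1 0 0 0 0 15;0 0 0 0 0 0 15"
  grip_force: 10

```text
time: 11.6
ee_pos: [611.4, 263.4, 189.2]
ee_rot: [-2.381, -2.049, 0.001]
wrist_force: [3.2, -1.0, -0.3]
grip_width: 0.246
finger_force: 10.0
```

Request:
step_arm:
  plan: "0 0 0 0 0 0 28;0 0 0 0 0 0 32;0 0 0 0 0 0 40;0 0 0 0 0 0 50;0 0 0 0 0 0 50;0 0 0 0 0 0 50"

```text
time: 12.35
ee_pos: [611.6, 263.5, 189.2]
ee_rot: [-2.381, -2.05, 0.0]
wrist_force: [0.7, 0.1, 0.5]
grip_width: 0.499
finger_force: 0.0
```

Request:
step_arm:
  plan: "0 0 -10 0 0 0 50;0 0 -20 0 0 0 50;0 0 -20 0 0 0 50;0 0 -5 0 0 0 50;0 0 0 0 0 0 50"

```text
time: 12.98
ee_pos: [611.8, 263.6, 245.1]
ee_rot: [2.381, 2.049, 0.002]
wrist_force: [-0.5, -0.1, 0.7]
grip_width: 0.501
finger_force: 0.0
```

```bash
python3 - <<'E'
from h import *
a=np.radians(-8.6)
to(599.9+6*np.cos(a),265.4+6*np.sin(a),136,-8.6)
c=camera("wrist");cv2.imwrite("pics/w3.png",c["pixels"])
E
```

```text
t 12.975 pos [611.8 263.6 245.1] F [-0.5 -0.1  0.7] w 0.5009058061705964 0.0 shift [ -0.   -6.2 109.1] turn [ 0.07 -0.04  0.04] q [ 0.39  0.47  1.52 -0.    1.14  0.54]
```

View pics/w3.png

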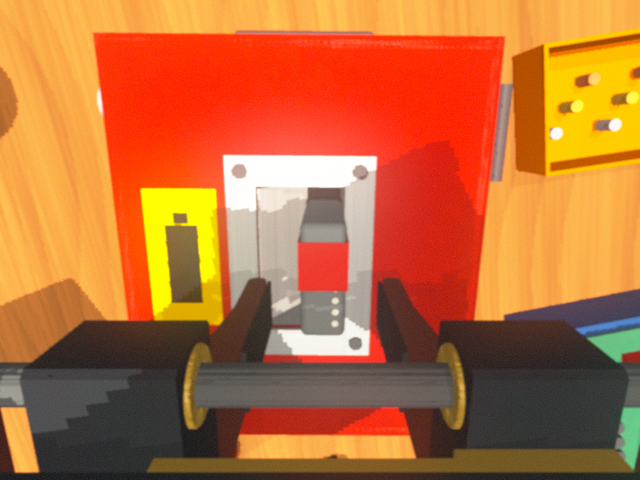

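The wrist view shows the flap pinching the pack upright, its top around (323,285). I shut the fingers and push.

Request:
step_arm:
  plan: "0 -3 0 0 0 0 0;0 -3 0 0 0 0 0;0 0 0 0 0 0 0;0 0 0 0 0 0 0;0 0 0 0 0 0 0;0 0 0 0 0 0 0;0 0 10 0 0 0 0;0 0 8 0 0 0 0;0 0 5 0 0 0 0;0 0 5 0 0 0 0;0 0 5 0 0 0 0;0 0 5 0 0 0 0;0 0 5 0 0 0 0;0 0 5 0 0 0 0;0 0 0 0 0 0 0"

```text
time: 14.9
ee_pos: [605.5, 264.2, 195.4]
ee_rot: [-2.381, -2.049, 0.001]
wrist_force: [0.1, -0.5, 0.5]
grip_width: 0.008
finger_force: 0.0
```

Request:
step_arm:
  plan: "0 0 5 0 0 0 0;0 0 5 0 0 0 0;0 0 5 0 0 0 0;0 0 5 0 0 0 0;0 0 5 0 0 0 0;0 0 0 0 0 0 0"

```text
time: 15.65
ee_pos: [605.6, 264.2, 170.4]
ee_rot: [2.381, 2.05, -0.001]
wrist_force: [0.0, 0.0, 0.8]
grip_width: 0.004
finger_force: 0.0
```

Request:
step_arm:
  plan: "0 0 5 0 0 0 0;0 0 5 0 0 0 0;0 0 5 0 0 0 0;0 0 5 0 0 0 0;0 0 5 0 0 0 0;0 0 5 0 0 0 0;0 0 4 0 0 0 0;0 0 0 0 0 0 0"

```text
time: 16.65
ee_pos: [606.2, 264.4, 136.8]
ee_rot: [2.381, 2.049, 0.001]
wrist_force: [5.1, 0.1, -0.5]
grip_width: 0.007
finger_force: 2.3
```

```bash
python3 - <<'E'
from h import *
to(605.8,264.5,136,-8.6)
c=camera("wrist");cv2.imwrite("pics/w4.png",c["pixels"])
E
```

```text
t 16.65 pos [606.2 264.4 136.8] F [ 5.1  0.1 -0.5] w 0.006868531561651553 2.3135115928016603 shift [ 0.1 -0.4  0.8] turn [ 0.05 -0.01  0.04] q [ 0.39  0.59  1.61 -0.    0.95  0.54]
```

View pics/w4.png

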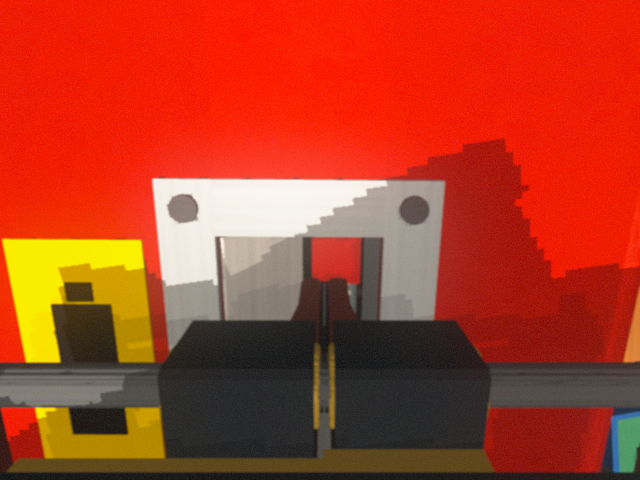

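The wrist view shows the fingers inside the opening, the flap resting on them and no pack in the gap at (335,260), only red interior. I go a little deeper to be sure, then retract.

Request:
step_arm:
  plan: "0 0 4 0 0 0 0;0 0 4 0 0 0 0;0 0 0 0 0 0 0"

```text
time: 17.08
ee_pos: [605.5, 264.3, 128.6]
ee_rot: [-2.381, -2.049, 0.001]
wrist_force: [3.9, -0.3, -1.2]
grip_width: 0.001
finger_force: 2.3
```

Request:
step_arm:
  plan: "0 0 -8 0 0 0 0;0 0 -8 0 0 0 0;0 0 -10 0 0 0 0;0 0 -15 0 0 0 0;0 0 -20 0 0 0 0;0 0 -30 0 0 0 0;0 0 -40 0 0 0 0;0 0 -20 0 0 0 0;0 0 0 0 0 0 0;0 0 0 0 0 0 0"

```text
time: 18.32
ee_pos: [604.7, 264.1, 278.4]
ee_rot: [-2.38, -2.049, 0.004]
wrist_force: [0.0, -0.0, -0.3]
grip_width: 0.009
finger_force: 0.0
```

```bash
python3 - <<'E'
from h import *
to(605.8,264.5,136,-8.6)
c=camera("wrist");cv2.imwrite("pics/w5.png",c["pixels"])
# flap height from depth over the opening
a=np.radians(-8.6);f=240/np.tan(np.radians(c["fov_y"]/2))
for x in(-18,-8,0,8,18):
    for y in(15,30):
        p=np.array([599.9+x*np.cos(a)-y*np.sin(a),265.4+x*np.sin(a)+y*np.cos(a),169])
        q=np.array(c["R"])@p+np.array(c["t"]);u=q[:2]/q[2]*f+[c["cx"],c["cy"]];print(x,y,u.round(),P(c,*u)[2].round(1))
E
```

```text
t 18.325 pos [604.7 264.1 278.4] F [ 0.  -0.  -0.3] w 0.0086752213465407 0.0 shift [  0.8   1.4 142.4] turn [-0.15  0.08  0.05] q [0.39 0.43 1.51 0.   1.21 0.54]
-18 15 [289. 218.] 170.2
-18 30 [288. 195.] 169.6
-8 15 [304. 218.] 170.4
-8 30 [304. 195.] 169.9
0 15 [317. 218.] 170.3
0 30 [317. 195.] 170.1
8 15 [329. 218.] 170.1
8 30 [329. 195.] 169.9
18 15 [345. 218.] 170.0
18 30 [345. 195.] 170.3
```

View pics/w5.png

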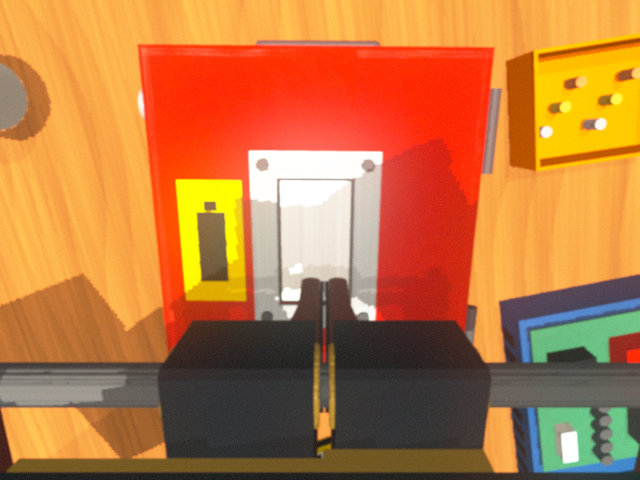

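The flap at (316,240) lies flat in its frame, with depth readings of 170 mm throughout, and the pack is gone inside. The arm is clear of everything, so I hand in.

```bash
python3 -c "
from cell import *
print(hand_in())"
```

```text
the job is handed in; nothing more can be done
None
```

I pushed the taped pack through the flap into the red box and handed the job in at about 18 s; the flap is shut flat, the good packs and bench items were not touched, and no verdict came back.

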